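# Free the stuck phone slide, run it to its end stop and lock it

### The job

The phone carriage of the repair slide has gummed up at the open end of its rail. Push it by its red tab towards the black end housing until it breaks free, run it on until it rests against the stop hidden in the housing without pressing on that stop harder than 20 N, then press the yellow lock pin fully down so that the carriage is locked there, and let go. Leave the two jars and the solder spool where they stand.

Things in the scene. Friction and masses are not known exactly. Their poses are not given: they have to be found in the camera images.
- stage: The repair slide, fixed on the worktop: aluminium base 104 x 430 x 12 mm with two steel rods. Origin: centre of the base's underside, on the worktop. Its +y axis points along the rail from the gummed end to the black end housing (the way to push), its x axis lies across the rail, z up. It carries all the parts below.
- end_housing: Black housing at the +y end of the slide, 104 x 65 mm, top 60 mm above the worktop (origin 182 mm along +y from the stage's, 20 mm up). Hidden in it is the end stop, a stiff rubber buffer (about 7 N/mm), met when the carriage joint is between 0.085 and 0.125, different each time. The load on stop and lock plate must stay under 20 N.
- carriage (a joint): Travel of the carriage along the stage's +y, m. It begins at 0.006 to 0.010, stuck there or within 5 mm: it takes about 9 to 15 N to break free, creeping up to 8 mm meanwhile; from then on 2 to 3 N (it stays where it is left). The carriage is a grey plate 96 x 230 mm, top 38 mm above the worktop, with an opened phone clipped on it.
- pin (a joint): Travel of the lock pin, m: 0 up, 0.009 fully down. About 3 N moves it, it stays where it is left. It goes down only when the carriage rests on its end stop (within about 2 mm); elsewhere it lands on the lock plate after 3 mm and is blocked.
- tab_top (a point): Centre of the top face of the red push tab at the rear (-y) end of the carriage. The tab is an upright block 36 mm across the rail, 12 mm thick along the rail, its top 80 mm above the worktop, 42 mm above the carriage plate; the space behind it is free. It moves with the carriage.
- pin_top (a point): Centre of the top of the yellow round lock pin head, 22 mm diameter, 8 mm high, top 64 mm above the worktop when up; it stands on the carriage 44 mm ahead (+y of the stage) of the middle of the tab and moves with it. Pressed straight down.
- red_jar_mid (a point): Bystander: white jar with a red lid, 54 mm diameter, 39 mm high, loose on the worktop; point at its centre.
- green_jar_mid (a point): Bystander: green jar with a white lid, 38 mm diameter, 37 mm high, loose on the worktop; point at its centre.
- spool_mid (a point): Bystander: blue solder spool, 48 mm diameter, 28 mm high, loose on the worktop; point at its centre.

How it is judged:
By the outcome, as a careful person would: the job done as asked, in the order asked, and still so for the second after the job is handed in, with the robot touching nothing.
It also fails if it takes over 48 s, if anything falls off the work surface, if the arm or the gripper's body presses on something with over 40 N, if the wrist force passes 120 N, or if a joint passes its speed limit or range.

### The arm

A 7-joint arm with a two-finger parallel gripper is mounted at the origin on a cart in front of the work surface, level with it; the furniture and walls round the work are solid. World frame = base frame: x ahead of the robot, y to its left, z up, the work surface at z = 0. Lengths are in m, angles in rad, forces in N, time in s.
With the tool pointing down it reaches from about 0.425 to 0.875 m from the base axis. Payload 8.4 kg.
Tool frame: the origin (TCP) lies at the centre of the arm's flange, where the gripper is bolted on; the fingertips stand 182 mm ahead of it and the grasp point (between the pads) lies 164 mm ahead of it; z points along the fingers, y is the line along which they close (so a half turn about z gives the same grasp; the last joint's range is limited). The gripper opens to 87 mm and grips with 3 to 60 N. Pads are 19 mm wide; open, the fingers measure 117 mm over their backs; the gripper's body (75 mm by 190 mm) begins 51 mm behind the grasp point.
Start: joints at [-1.201, 0.333, 0.04, 1.465, -0.013, 1.343, -0.059], TCP at [0.294, 0.58, 0.405] pointing down, gripper open.
Joint ranges: [-2.58, 2.58], [-0.38, 2.09], [-1.3, 1.39], [0.25, 2.4], [-1.5, 4.64], [0.08, 2.09], [-2.65, 2.65]. Speed limits (rad/s): [2.22, 2.22, 2.79, 2.79, 3.14, 3.14, 3.14].

### API

Orientations are given as a rotation vector (axis times angle).
In Python, from cell import ctrl, eyes gives the robot as it stands.
- The arm moves only by the shell command python3 -m creep 'ROWS' [FORCE]. ROWS is JSON, a list of rows, each a list of 3 entries, a list of its own where there are three numbers: the opening, from 0 (shut) to 1 (fully open), then the shift along the world's x, y, z as a fraction of full scale, then the turn, a rotation vector about the world's x, y, z as a fraction of full scale. A call has 1 to 20 rows; each row shifts and turns the commanded pose from where the row before left it; what a row does not reach is not made up. Full scale, the value 1, is 0.2 m for a shift and pi rad for a turn. A row lasts 1/12 s, in which the tool goes at most 41.7 mm and 7.16 degrees, less where a joint would pass 70% of its speed; a pose out of reach is approached as far as the arm can. A call with a number of a shift or a turn outside -1 to 1 is refused whole. A call with a gripper value outside its range is refused whole. The fingers move at their own pace and stop on an object; FORCE is the grip in N (left out, the last holds). Time passes only in rows, so rows that do not move let the fingers close. It gives the time, the measured TCP pose, the force, the opening and the grip force at its end, in the units of the state.
- ctrl.get_state(): the state, without advancing time (a new reading comes with each control period).
- eyes.get_image(name): name is "side" or "top"; returns (picture, depth): 420x560x3 uint8, red, green, blue; 420x560 float32, m along the optical axis (not along the pixel's ray), 0 where there is no reading.
- eyes.camera_model(name): a dict with "fx", "fy", "cx", "cy" (pixels), "rvec" (rotation vector, rad) and "tvec" (3), from world to camera coordinates, as OpenCV has them. Camera axes: x right, y down, z forward; pixel columns grow to the right and rows downward; lengths in m; the calibration is good to about 2 mm. A picture is of the moment at which its call begins. camera_model takes no time and is no camera call.
- ctrl.hand_in(): hands the job in; it is judged then, once.
The state is a dict: "time": time; "q": joint angles; "qd": joint speeds; "tau": joint torques, N m; "ee_pos": TCP position; "tcp_rot": TCP orientation; "ft_force": force on the tool from outside, world axes, zero at the start; "wrist_torque": the same for the moment, N m; "opening": finger opening in m; "grip_force": force on a finger pad.
Only numpy, scipy, OpenCV 4.12 (cv2) and the standard library are available. Lean on these libraries where they do the work, as an engineer would, in place of code of your own. Each camera call takes 0.05 s, during which the arm holds its last target. There are 200 camera calls.

## Working session

There is one attempt and no reset: what is moved stays moved. The work goes in short steps, Python scripts to look and compute and a shell command to move; the robot and the scene stay as the last step left them, time stands still between calls to the robot, and variables do not carry over. Pictures are saved under pics/ and viewed, at most 10 in all, crops included, and the job is handed in when it is done.

```bash
mkdir -p pics; ls
python3 - <<'E'
from cell import ctrl, eyes
import cv2, numpy as np
s=ctrl.get_state(); print({k:np.round(v,3).tolist() for k,v in s.items()})
for n in("top","side"):
    p,d=eyes.get_image(n); cv2.imwrite(f"pics/{n}0.png",p[:,:,::-1]); np.savez(f"{n}0.npz",p=p,d=d)
    print(n,eyes.camera_model(n))
E
```

```text
pics
{'time': 0.0, 'q': [-1.201, 0.334, 0.04, 1.466, -0.013, 1.343, -0.059], 'qd': [0.002, 0.001, -0.001, -0.002, 0.0, -0.0, 0.0], 'tau': [0.0, -65.636, 1.335, -40.38, -0.06, 0.045, 0.0], 'ee_pos': [0.294, 0.58, 0.404], 'tcp_rot': [-0.73, -3.055, 0.003], 'ft_force': [-0.97, -0.694, 0.21], 'wrist_torque': [0.008, 0.025, -0.011], 'grip_force': 0.0, 'opening': 0.087}
top {'fx': 480.97092522569375, 'fy': 480.97092522569375, 'cx': 270.3780997816762, 'cy': 211.64016712217963, 'rvec': array([ 2.12785464, -2.14777046,  0.16653527]), 'tvec': array([0.09530806, 0.58654756, 0.84974692])}
side {'fx': 521.7555326135972, 'fy': 521.7555326135972, 'cx': 279.9112260370743, 'cy': 206.09760134471486, 'rvec': array([ 2.41256475, -0.52494413,  0.17443764]), 'tvec': array([-0.49146878,  0.30569602,  0.86848491])}
```

View pics/top0.png

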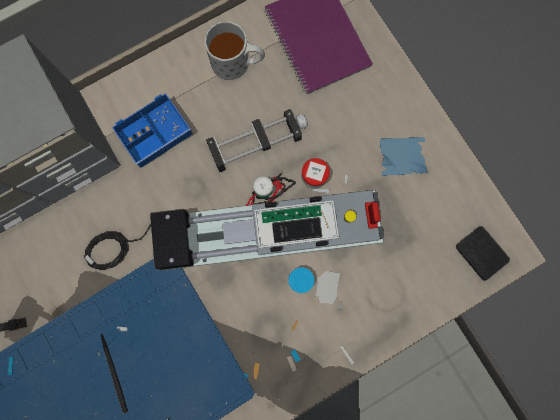

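View pics/side0.png

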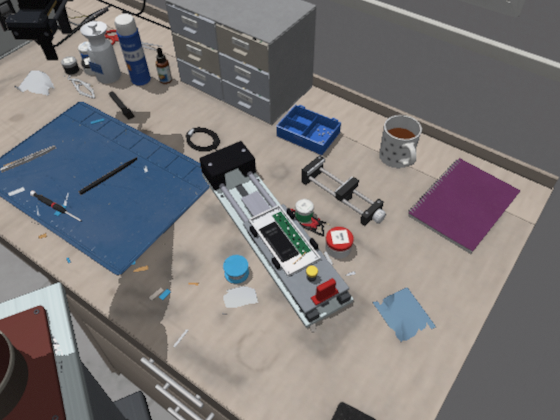

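The top view shows the tab at (374,215), pin (350,216), housing (171,240), red jar (316,172), green jar (263,186) and spool (301,280). The side view shows the tab at (326,292), pin (312,272) and housing (228,165).

```bash
cat > h.py <<'E'
import cv2, numpy as np
from cell import ctrl, eyes
def ray(n,uv,z):
    m=eyes.camera_model(n); R=cv2.Rodrigues(np.array(m["rvec"]))[0]; t=np.array(m["tvec"])
    uv=np.atleast_2d(uv).astype(float)
    d=np.c_[(uv[:,0]-m["cx"])/m["fx"],(uv[:,1]-m["cy"])/m["fy"],np.ones(len(uv))]@R
    c=-R.T@t
    return c+d*((z-c[2])/d[:,2])[:,None]
def cloud(n,mask,dep):
    m=eyes.camera_model(n); R=cv2.Rodrigues(np.array(m["rvec"]))[0]; t=np.array(m["tvec"])
    v,u=np.nonzero(mask&(dep>0)); z=dep[v,u]
    return (np.c_[(u-m["cx"])/m["fx"]*z,(v-m["cy"])/m["fy"]*z,z]-t)@R, np.c_[u,v]
def blob(n,p,lo,hi,box):
    hsv=cv2.cvtColor(p,cv2.COLOR_RGB2HSV); k=cv2.inRange(hsv,lo,hi)
    if lo[0]==0 and hi[0]<15: k|=cv2.inRange(hsv,(170,lo[1],lo[2]),hi=(180,255,255)) if 0 else cv2.inRange(hsv,(170,lo[1],lo[2]),(180,255,255))
    w=np.zeros_like(k); a,b,c,d=box; w[b:d,a:c]=1
    return (k>0)&(w>0)
E
cat > m.py <<'E'
from h import *
B={"top":dict(tab=(355,195,390,235),pin=(340,205,362,228),rj=(298,155,335,190),sp=(285,263,320,297)),
"side":dict(tab=(300,270,350,310),pin=(300,260,325,285),rj=(322,222,358,255),sp=(218,250,255,287))}
C=dict(tab=((0,120,40),(8,255,255)),pin=((20,120,80),(35,255,255)),rj=((0,120,40),(8,255,255)),sp=((90,120,80),(110,255,255)))
H=dict(tab=.08,pin=.064,rj=.039,sp=.028)
for n in B:
    f=np.load(f"{n}0.npz"); p,d=f["p"],f["d"]
    for k in B[n]:
        m=blob(n,p,*C[k],B[n][k]); X,uv=cloud(n,m,d); s=X[:,2]>H[k]-.008
        c=ray(n,uv[s].mean(0),H[k])[0] if s.any() else None
        r=cv2.minAreaRect(ray(n,uv[s],H[k])[:,:2].astype(np.float32)) if s.sum()>4 else None
        print(n,k,m.sum(),s.sum(),"zmax",np.percentile(X[:,2],[5,50,95]).round(3),"ctr",np.round(c,4),"cloudmean",X[s].mean(0).round(4),"rect",np.round(r[1],3),round(r[2],1))
    if n=="top":
        k=(p.max(2)<60); w=np.zeros(k.shape,bool); w[200:275,145:200]=1
        X,uv=cloud(n,k&w,d); s=abs(X[:,2]-.06)<.006
        r=cv2.minAreaRect(ray(n,uv[s],.06)[:,:2].astype(np.float32)); print("housing",s.sum(),np.round(r[0],4),np.round(r[1],3),r[2])
    print(n,"greenjar",ray(n,{"top":(263,186),"side":(305,208)}[n],.037).round(3))
E
python3 m.py
```

```text
top tab 315 135 zmax [0.04  0.063 0.081] ctr [ 0.5804 -0.0984  0.08  ] cloudmean [ 0.5807 -0.0987  0.0785] rect [0.035 0.013] 6.1
top pin 111 108 zmax [0.06  0.063 0.065] ctr [ 0.5757 -0.0551  0.064 ] cloudmean [ 0.5759 -0.0553  0.0628] rect [0.019 0.021] 44.0
top rj 347 331 zmax [0.032 0.037 0.04 ] ctr [0.6646 0.0033 0.039 ] cloudmean [0.6652 0.0031 0.0368] rect [0.052 0.052] 44.6
top sp 513 508 zmax [0.024 0.027 0.03 ] ctr [0.4618 0.0339 0.028 ] cloudmean [0.4618 0.0339 0.0272] rect [0.045 0.046] 89.1
housing 1931 [0.5377 0.2732] [0.102 0.065] 6.56785774230957
top greenjar [[0.638 0.103 0.037]]
side tab 372 149 zmax [0.043 0.064 0.082] ctr [ 0.5809 -0.1002  0.08  ] cloudmean [ 0.5812 -0.0999  0.0792] rect [0.038 0.014] 6.7
side pin 109 104 zmax [0.06  0.064 0.067] ctr [ 0.5772 -0.0551  0.064 ] cloudmean [ 0.577  -0.0553  0.0644] rect [0.022 0.02 ] 24.0
side rj 290 287 zmax [0.033 0.039 0.041] ctr [ 0.6645 -0.0013  0.039 ] cloudmean [ 0.6648 -0.0007  0.0383] rect [0.055 0.05 ] 62.4
side sp 526 422 zmax [0.003 0.028 0.031] ctr [0.4634 0.0353 0.028 ] cloudmean [0.4633 0.0348 0.0289] rect [0.047 0.044] 67.9
side greenjar [[0.641 0.099 0.037]]
```

Run:
```python
from h import *
for n in("top","side"):
    f=np.load(f"{n}0.npz"); d=f["d"]; X,uv=cloud(n,d>0,d)
    s=(X[:,2]>.12)&(X[:,0]>.15)&(X[:,0]<.95)&(abs(X[:,1])<.9)
    G={}
    for p in X[s]:
        k=tuple(np.floor(p[:2]*10).astype(int)); G.setdefault(k,[]).append(p[2])
    print(n,{(k[0]/10,k[1]/10):round(float(max(v)),2) for k,v in sorted(G.items()) if len(v)>8})
```

```text
top {(np.float64(0.5), np.float64(-0.4)): 0.14, (np.float64(0.5), np.float64(0.5)): 0.14, (np.float64(0.6), np.float64(-0.4)): 0.26, (np.float64(0.6), np.float64(0.3)): 0.23, (np.float64(0.6), np.float64(0.4)): 0.23, (np.float64(0.6), np.float64(0.5)): 0.23, (np.float64(0.7), np.float64(-0.4)): 0.33, (np.float64(0.7), np.float64(-0.3)): 0.37, (np.float64(0.7), np.float64(0.3)): 0.23, (np.float64(0.7), np.float64(0.4)): 0.23, (np.float64(0.7), np.float64(0.5)): 0.23, (np.float64(0.8), np.float64(-0.3)): 0.38, (np.float64(0.8), np.float64(0.4)): 0.29, (np.float64(0.8), np.float64(0.5)): 0.23, (np.float64(0.9), np.float64(-0.3)): 0.22, (np.float64(0.9), np.float64(-0.2)): 0.17, (np.float64(0.9), np.float64(0.3)): 0.22, (np.float64(0.9), np.float64(0.4)): 0.23}
side {(np.float64(0.2), np.float64(0.4)): 0.34, (np.float64(0.2), np.float64(0.5)): 0.36, (np.float64(0.3), np.float64(0.5)): 0.34, (np.float64(0.3), np.float64(0.6)): 0.3, (np.float64(0.3), np.float64(0.7)): 0.16, (np.float64(0.4), np.float64(-0.5)): 0.64, (np.float64(0.4), np.float64(0.6)): 0.19, (np.float64(0.4), np.float64(0.7
[... 281 characters left out ...]
 np.float64(0.4)): 0.23, (np.float64(0.6), np.float64(0.5)): 0.23, (np.float64(0.6), np.float64(0.6)): 0.23, (np.float64(0.7), np.float64(-0.4)): 0.42, (np.float64(0.7), np.float64(-0.3)): 0.37, (np.float64(0.7), np.float64(0.3)): 0.23, (np.float64(0.7), np.float64(0.4)): 0.23, (np.float64(0.7), np.float64(0.5)): 0.23, (np.float64(0.8), np.float64(-0.3)): 0.33, (np.float64(0.8), np.float64(0.3)): 0.29, (np.float64(0.8), np.float64(0.4)): 0.28, (np.float64(0.8), np.float64(0.5)): 0.23, (np.float64(0.9), np.float64(-0.3)): 0.24, (np.float64(0.9), np.float64(-0.2)): 0.21, (np.float64(0.9), np.float64(0.2)): 0.29, (np.float64(0.9), np.float64(0.3)): 0.3, (np.float64(0.9), np.float64(0.4)): 0.24}
```

```bash
python3 -m creep '[[0,[0.03,-0.08,0],[0,0,-0.0157]],[0,[0.06,-0.15,0],[0,0,-0.0157]],[0,[0.06,-0.15,0],[0,0,-0.0157]],[0,[0.06,-0.15,0],[0,0,-0.0157]],[0,[0.06,-0.15,0],[0,0,-0.0157]],[0,[0.06,-0.15,0],[0,0,-0.0157]],[0,[0.06,-0.15,0],[0,0,-0.0157]],[0,[0.06,-0.15,0],[0,0,-0.0157]],[0,[0.06,-0.15,0],[0,0,-0.0157]],[0,[0.06,-0.15,0],[0,0,-0.0157]],[0,[0.06,-0.15,0],[0,0,-0.0157]],[0,[0.06,-0.15,0],[0,0,-0.0157]],[0,[0.06,-0.15,0],[0,0,-0.0157]],[0,[0.06,-0.15,0],[0,0,-0.0157]],[0,[0.06,-0.15,0],[0,0,-0.0157]],[0,[0.06,-0.15,0],[0,0,-0.0157]],[0,[0.06,-0.15,0],[0,0,-0.0157]],[0,[0.06,-0.15,0],[0,0,-0.0157]],[0,[0.06,-0.15,0],[0,0,-0.0157]],[0,[0.06,-0.15,0],[0,0,-0.0157]]]'
```

```text
time: 1.77
ee_pos: [0.5278, -0.0077, 0.4046]
tcp_rot: [-2.092, -2.343, 0.0]
ft_force: [0.2, 0.9, -0.2]
opening: 0.0006
grip_force: 0.0
```

```bash
python3 -m creep '[[0,[0.057,-0.132,0],[0,0,0]],[0,[0.057,-0.132,0],[0,0,0]],[0,[0.057,-0.132,0],[0,0,0]],[0,[0.057,-0.132,0],[0,0,0]],[0,[0.057,-0.132,0],[0,0,0]],[0,[0,0,-0.14],[0,0,0]],[0,[0,0,-0.14],[0,0,0]],[0,[0,0,-0.14],[0,0,0]],[0,[0,0,-0.14],[0,0,0]],[0,[0,0,-0.14],[0,0,0]],[0,[0,0,-0.14],[0,0,0]],[0,[0,0,0],[0,0,0]],[0,[0,0,0],[0,0,0]]]'
python3 - <<'E'
from h import *
p,d=eyes.get_image("side"); cv2.imwrite("pics/s1.png",cv2.resize(p[180:360,200:440,::-1],None,fx=3,fy=3))
E
```

```text
time: 2.85
ee_pos: [0.5841, -0.1381, 0.2358]
tcp_rot: [-2.088, -2.344, 0.004]
ft_force: [0.0, 0.2, 0.3]
opening: 0.0006
grip_force: 0.0
```

View pics/s1.png

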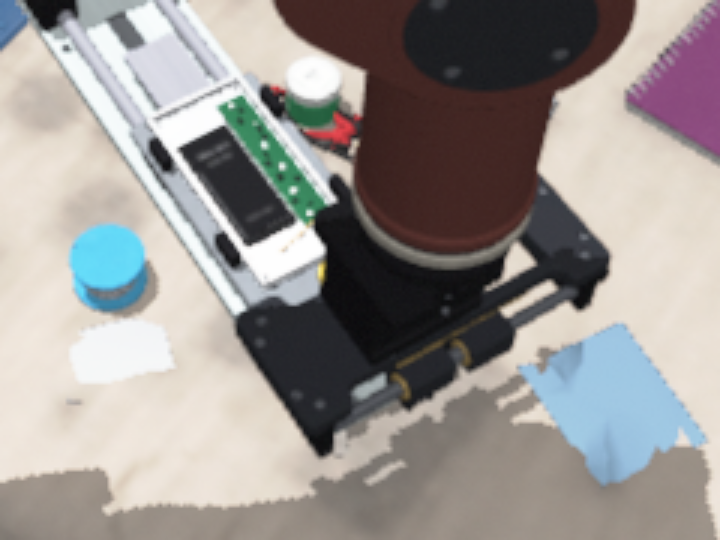

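Gripper sits behind the tab (crop about 420,330), fingers shut, square across the rail. Now I close the gap and load the tab gently.

```bash
python3 -m creep '[[0,[-0.003,0.025,0],[0,0,0]],[0,[-0.003,0.025,0],[0,0,0]],[0,[-0.003,0.025,0],[0,0,0]],[0,[-0.003,0.025,0],[0,0,0]],[0,[0,0,0],[0,0,0]]]'; python3 -m creep '[[0,[-0.0006,0.005,0],[0,0,0]],[0,[-0.0006,0.005,0],[0,0,0]],[0,[-0.0006,0.005,0],[0,0,0]],[0,[-0.0006,0.005,0],[0,0,0]]]'; python3 -m creep '[[0,[-0.0006,0.005,0],[0,0,0]],[0,[-0.0006,0.005,0],[0,0,0]],[0,[-0.0006,0.005,0],[0,0,0]]]'
```

```text
time: 3.32
ee_pos: [0.5825, -0.1164, 0.2373]
tcp_rot: [-2.087, -2.348, -0.002]
ft_force: [-0.3, -0.0, -0.5]
opening: 0.0009
grip_force: 0.0
time: 3.65
ee_pos: [0.5818, -0.1149, 0.2369]
tcp_rot: [2.09, 2.344, -0.001]
ft_force: [0.5, -1.9, 0.3]
opening: 0.0006
grip_force: 1.3
time: 3.9
ee_pos: [0.5815, -0.1115, 0.2369]
tcp_rot: [2.09, 2.345, -0.0]
ft_force: [-0.2, -3.8, 1.4]
opening: 0.0002
grip_force: 1.8
```

```bash
python3 -m creep '[[0,[-0.0006,0.005,0],[0,0,0]],[0,[-0.0006,0.005,0],[0,0,0]],[0,[-0.0006,0.005,0],[0,0,0]],[0,[-0.0006,0.005,0],[0,0,0]]]'; python3 -m creep '[[0,[-0.0006,0.005,0],[0,0,0]],[0,[-0.0006,0.005,0],[0,0,0]],[0,[-0.0006,0.005,0],[0,0,0]],[0,[-0.0006,0.005,0],[0,0,0]]]'; python3 -m creep '[[0,[-0.0006,0.005,0],[0,0,0]],[0,[-0.0006,0.005,0],[0,0,0]],[0,[-0.0006,0.005,0],[0,0,0]],[0,[-0.0006,0.005,0],[0,0,0]]]'
```

```text
time: 4.23
ee_pos: [0.581, -0.1091, 0.237]
tcp_rot: [2.089, 2.342, -0.002]
ft_force: [3.1, -11.1, -1.6]
opening: 0.0005
grip_force: 6.0
time: 4.57
ee_pos: [0.5805, -0.1038, 0.2369]
tcp_rot: [2.09, 2.344, -0.001]
ft_force: [1.2, -5.0, 1.8]
opening: 0.0006
grip_force: 2.0
time: 4.9
ee_pos: [0.5801, -0.099, 0.2369]
tcp_rot: [2.089, 2.346, 0.0]
ft_force: [0.9, -4.8, 2.3]
opening: 0.0
grip_force: 1.9
```

```bash
python3 -m creep '[[0,[-0.0012,0.01,0],[0,0,0]],[0,[-0.0017,0.015,0],[0,0,0]],[0,[-0.0017,0.015,0],[0,0,0]],[0,[-0.0017,0.015,0],[0,0,0]],[0,[-0.0017,0.015,0],[0,0,0]],[0,[-0.0017,0.015,0],[0,0,0]],[0,[-0.0017,0.015,0],[0,0,0]],[0,[-0.0017,0.015,0],[0,0,0]]]';  python3 -m creep '[[0,[-0.0017,0.015,0],[0,0,0]],[0,[-0.0017,0.015,0],[0,0,0]],[0,[-0.0017,0.015,0],[0,0,0]],[0,[-0.0017,0.015,0],[0,0,0]],[0,[-0.0017,0.015,0],[0,0,0]],[0,[-0.0017,0.015,0],[0,0,0]],[0,[-0.0012,0.01,0],[0,0,0]],[0,[-0.0006,0.005,0],[0,0,0]]]'
```

```text
time: 5.57
ee_pos: [0.5774, -0.0758, 0.2368]
tcp_rot: [2.089, 2.346, 0.0]
ft_force: [0.9, -4.6, 4.1]
opening: 0.0003
grip_force: 2.4
time: 6.23
ee_pos: [0.5749, -0.0544, 0.2366]
tcp_rot: [-2.088, -2.346, -0.0]
ft_force: [1.3, -3.2, 1.8]
opening: 0.0006
grip_force: 1.8
```

```bash
python3 -m creep '[[0,[-0.0006,0.005,0],[0,0,0]],[0,[-0.0006,0.005,0],[0,0,0]],[0,[0,0,0],[0,0,0]]]'
```

```text
time: 6.48
ee_pos: [0.5746, -0.0527, 0.2365]
tcp_rot: [-2.089, -2.346, 0.0]
ft_force: [0.9, -1.6, 0.4]
opening: 0.0007
grip_force: 0.9
```

```bash
python3 -m creep '[[0,[-0.0012,0.01,0],[0,0,0]],[0,[-0.0012,0.01,0],[0,0,0]],[0,[-0.0012,0.01,0],[0,0,0]],[0,[-0.0012,0.01,0],[0,0,0]],[0,[-0.0006,0.005,0],[0,0,0]],[0,[0,0,0],[0,0,0]]]'
```

```text
time: 6.98
ee_pos: [0.5735, -0.0435, 0.2366]
tcp_rot: [-2.088, -2.346, 0.0]
ft_force: [0.5, -0.9, -0.4]
opening: 0.0004
grip_force: 0.9
```

```bash
python3 -m creep '[[0,[-0.0006,0.005,0],[0,0,0]],[0,[-0.0006,0.005,0],[0,0,0]],[0,[-0.0006,0.005,0],[0,0,0]]]'
```

```text
time: 7.23
ee_pos: [0.5732, -0.0412, 0.2366]
tcp_rot: [-2.09, -2.346, 0.001]
ft_force: [1.7, -2.8, -2.3]
opening: 0.0003
grip_force: 1.9
```

```bash
python3 -m creep '[[0,[-0.0006,0.005,0],[0,0,0]],[0,[-0.0006,0.005,0],[0,0,0]],[0,[-0.0006,0.005,0],[0,0,0]]]'
```

```text
time: 7.48
ee_pos: [0.5728, -0.0381, 0.2366]
tcp_rot: [-2.089, -2.346, 0.0]
ft_force: [0.1, -3.6, -2.3]
opening: 0.0007
grip_force: 1.9
```

```bash
python3 -m creep '[[0,[-0.0006,0.005,0],[0,0,0]],[0,[-0.0006,0.005,0],[0,0,0]],[0,[-0.0006,0.005,0],[0,0,0]]]'
```

```text
time: 7.73
ee_pos: [0.5725, -0.0351, 0.2367]
tcp_rot: [-2.089, -2.346, 0.0]
ft_force: [1.1, -3.3, -2.0]
opening: 0.0005
grip_force: 1.9
```

```bash
python3 -m creep '[[0,[-0.0006,0.005,0],[0,0,0]],[0,[-0.0006,0.005,0],[0,0,0]],[0,[-0.0006,0.005,0],[0,0,0]]]'
```

```text
time: 7.98
ee_pos: [0.5721, -0.0321, 0.2367]
tcp_rot: [-2.089, -2.346, 0.0]
ft_force: [0.7, -3.1, -2.8]
opening: 0.0006
grip_force: 1.9
```

```bash
python3 -m creep '[[0,[-0.0006,0.005,0],[0,0,0]],[0,[-0.0006,0.005,0],[0,0,0]],[0,[-0.0006,0.005,0],[0,0,0]]]'
```

```text
time: 8.23
ee_pos: [0.5718, -0.0291, 0.2367]
tcp_rot: [-2.089, -2.346, 0.0]
ft_force: [1.1, -4.0, -1.9]
opening: 0.0004
grip_force: 1.9
```

```bash
python3 -m creep '[[0,[-0.0006,0.005,0],[0,0,0]],[0,[-0.0006,0.005,0],[0,0,0]],[0,[-0.0006,0.005,0],[0,0,0]]]'
```

```text
time: 8.48
ee_pos: [0.5715, -0.0275, 0.2368]
tcp_rot: [2.09, 2.343, -0.002]
ft_force: [2.3, -11.4, -4.7]
opening: -0.0001
grip_force: 5.6
```

```bash
python3 -m creep '[[0,[0.0012,-0.01,0],[0,0,0]],[0,[0.006,-0.05,0],[0,0,0]],[0,[0.012,-0.1,0],[0,0,0]],[0,[0.012,-0.1,0.05],[0,0,0]],[0,[0.012,-0.1,0.15],[0,0,0]],[0,[0,-0.1,0.15],[0,0,0]],[0,[0,-0.1,0.1],[0,0,0]],[0,[0,0,0],[0,0,0]],[0,[0,0,0],[0,0,0]]]'
python3 - <<'E'
from h import *
P=[]
for n in("top","side"):
    p,d=eyes.get_image(n); np.savez(f"{n}1.npz",p=p,d=d); P.append(cv2.resize(p[100:330,150:420,::-1],None,fx=1.45,fy=1.45))
cv2.imwrite("pics/ret.png",np.hstack(P))
E
```

```text
time: 9.23
ee_pos: [0.5804, -0.1395, 0.3282]
tcp_rot: [2.091, 2.343, 0.004]
ft_force: [-0.5, 0.9, -0.2]
opening: 0.0002
grip_force: 0.0
```

View pics/ret.png

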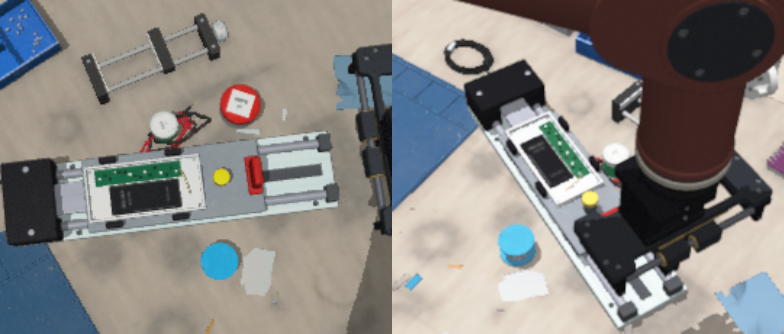

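The top crop shows the carriage run in: tab at (255,175), pin at (222,176), i.e. full-image (326,221) and (303,221). The jars and spool are unmoved. The side view shows the pin at crop (590,198), with the tab hidden.

Run:
```python
from h import *
for n,k,lo,hi,box,z in(("top","tab",(0,120,40),(8,255,255),(312,203,340,240),.08),("top","pin",(20,120,80),(35,255,255),(292,210,315,233),.064),("side","pin",(20,120,80),(35,255,255),(270,225,305,250),.064)):
    f=np.load(f"{n}1.npz"); m=blob(n,f["p"],lo,hi,box); X,uv=cloud(n,m,f["d"]); s=X[:,2]>z-.008
    print(n,k,s.sum(),X[s].mean(0).round(4),ray(n,uv[s].mean(0),z).round(4), cv2.minAreaRect(ray(n,uv[s],z)[:,:2].astype(np.float32))[1])
u=np.array([-.1144,.9934])
print("from ee at stop:",np.array([.5715,-.0275])+u*.0155, np.array([.5715,-.0275])+u*.0595, ctrl.get_state()["ee_pos"])
```

```text
top tab 132 [ 0.5705 -0.0117  0.0784] [[ 0.5703 -0.0115  0.08  ]] (0.03545757755637169, 0.012083938345313072)
top pin 112 [0.5658 0.0315 0.0633] [[0.5657 0.0316 0.064 ]] (0.020079128444194794, 0.020215701311826706)
side pin 91 [0.567  0.0317 0.0645] [[0.5672 0.032  0.064 ]] (0.023089727386832237, 0.018841974437236786)
from ee at stop: [ 0.5697268 -0.0121023] [0.5646932 0.0316073] [ 0.58010911 -0.13704888  0.32594078]
```

```bash
python3 -m creep '[[0,[-0.0117,0.1417,0],[0,0,0]],[0,[-0.0117,0.1417,0],[0,0,0]],[0,[-0.0117,0.1417,0],[0,0,0]],[0,[-0.0117,0.1417,0],[0,0,0]],[0,[-0.0117,0.1417,0],[0,0,0]],[0,[-0.0117,0.1417,0],[0,0,0]],[0,[0,0,-0.05],[0,0,0]],[0,[0,0,-0.1],[0,0,0]],[0,[0,0,-0.1],[0,0,0]],[0,[0,0,-0.08],[0,0,0]],[0,[0,0,-0.02],[0,0,0]],[0,[0,0,0],[0,0,0]],[0,[0,0,0],[0,0,0]]]'
```

```text
time: 10.42
ee_pos: [0.5661, 0.0324, 0.2567]
tcp_rot: [-2.088, -2.346, 0.001]
ft_force: [-0.5, -0.1, -0.5]
opening: 0.0003
grip_force: 0.0
```

```bash
python3 -m creep '[[0,[0,0,-0.01],[0,0,0]],[0,[0,0,-0.01],[0,0,0]],[0,[0,0,-0.01],[0,0,0]],[0,[0,0,-0.01],[0,0,0]],[0,[0,0,-0.005],[0,0,0]]]'; python3 -m creep '[[0,[0,0,-0.005],[0,0,0]],[0,[0,0,-0.005],[0,0,0]]]';python3 -m creep '[[0,[0,0,-0.005],[0,0,0]],[0,[0,0,-0.005],[0,0,0]]]'
```

```text
time: 10.83
ee_pos: [0.5661, 0.0319, 0.2476]
tcp_rot: [-2.089, -2.346, -0.0]
ft_force: [-0.1, 0.3, 0.9]
opening: 0.0003
grip_force: 0.0
time: 11.0
ee_pos: [0.5661, 0.0319, 0.2458]
tcp_rot: [-2.09, -2.346, -0.0]
ft_force: [-0.7, 0.7, 2.7]
opening: 0.001
grip_force: 0.9
time: 11.17
ee_pos: [0.5661, 0.0319, 0.2437]
tcp_rot: [-2.089, -2.346, -0.0]
ft_force: [-0.8, -0.2, 1.6]
opening: 0.0
grip_force: 0.9
```

```bash
python3 -m creep '[[0,[0,0,-0.005],[0,0,0]],[0,[0,0,-0.005],[0,0,0]]]'
```

```text
time: 11.33
ee_pos: [0.5661, 0.0319, 0.2417]
tcp_rot: [-2.09, -2.346, 0.0]
ft_force: [-0.7, -0.5, 1.7]
opening: 0.0006
grip_force: 0.9
```

Past the 3 mm block point with no rise in force, so the pin is engaging.

```bash
python3 -m creep '[[0,[0,0,-0.005],[0,0,0]],[0,[0,0,-0.005],[0,0,0]],[0,[0,0,-0.005],[0,0,0]]]'; python3 -m creep '[[0,[0,0,-0.005],[0,0,0]]]'
```

```text
time: 11.58
ee_pos: [0.5661, 0.0319, 0.2387]
tcp_rot: [2.089, 2.346, -0.0]
ft_force: [-0.6, -0.2, 1.7]
opening: 0.0007
grip_force: 0.9
time: 11.67
ee_pos: [0.5661, 0.0319, 0.2377]
tcp_rot: [-2.089, -2.346, 0.0]
ft_force: [-2.0, 0.1, 7.7]
opening: 0.0005
grip_force: 4.3
```

```bash
python3 -m creep '[[0,[0,0,-0.005],[0,0,0]]]'
```

```text
time: 11.75
ee_pos: [0.5662, 0.0318, 0.2375]
tcp_rot: [-2.089, -2.346, -0.0]
ft_force: [-8.7, -1.3, 21.4]
opening: 0.0007
grip_force: 11.0
```

```bash
python3 -m creep '[[0,[0,0,0.01],[0,0,0]],[0,[0,0,0.05],[0,0,0]],[0,[0,0,0.1],[0,0,0]],[0,[0,0,0.15],[0,0,0]],[0,[0.01,-0.15,0.15],[0,0,0]],[0,[0.01,-0.15,0.1],[0,0,0]],[0,[0.01,-0.15,0],[0,0,0]],[0,[0.01,-0.15,0],[0,0,0]],[0,[0.01,-0.15,0],[0,0,0]],[0,[0.01,-0.1,0],[0,0,0]],[0,[0,0,0],[0,0,0]],[0,[0,0,0],[0,0,0]]]'
python3 - <<'E'
from h import *
p,d=eyes.get_image("top"); n="top"
for k,lo,hi,box,zz in(("tab",(0,120,40),(8,255,255),(312,203,340,240),.08),("pin",(20,120,80),(35,255,255),(292,210,315,233),.055),("rj",(0,120,40),(8,255,255),(298,155,335,190),.039),("sp",(90,120,80),(110,255,255),(285,263,320,297),.028)):
    m=blob(n,p,lo,hi,box); X,uv=cloud(n,m,d); s=X[:,2]>zz-.008
    print(k,s.sum(),X[s].mean(0).round(4),ray(n,uv[s].mean(0),zz).round(4),"z50",np.median(X[:,2]).round(4))
cv2.imwrite("pics/end.png",cv2.resize(p[130:330,150:420,::-1],None,fx=2.5,fy=2.5))
E
```

```text
time: 12.75
ee_pos: [0.5779, -0.1389, 0.3486]
tcp_rot: [2.093, 2.343, -0.0]
ft_force: [-0.4, -0.4, 0.9]
opening: 0.0006
grip_force: 0.0
tab 131 [ 0.5705 -0.0118  0.0785] [[ 0.5702 -0.0116  0.08  ]] z50 0.0678
pin 105 [0.5661 0.0313 0.0538] [[0.566  0.0314 0.055 ]] z50 0.0537
rj 326 [0.6653 0.0029 0.0368] [[0.6647 0.0032 0.039 ]] z50 0.0367
sp 511 [0.4618 0.0339 0.0271] [[0.4617 0.0339 0.028 ]] z50 0.027
```

View pics/end.png

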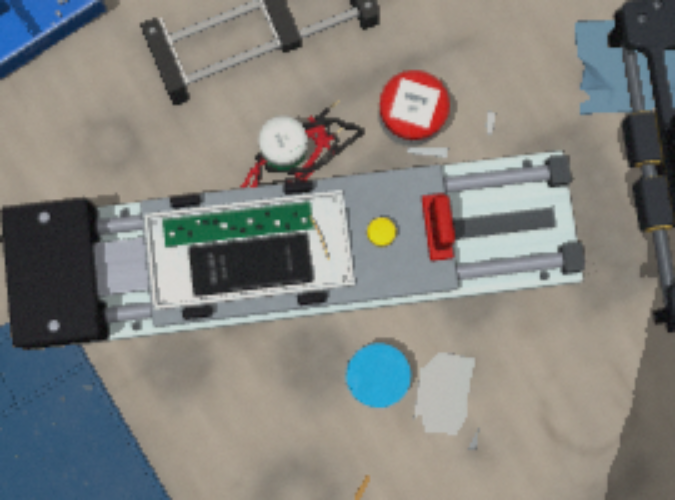

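The picture shows the pin at crop (382,231), 9.5 mm lower than before. The tab at (437,226) has not shifted since the stop, the jars and spool are where they stood, and the gripper is clear. I'm handing in.

```bash
python3 -c "from cell import ctrl; print(ctrl.hand_in())"
```

```text
the job is handed in; nothing more can be done
None
```

I handed in the job at about 13 s: the carriage broke free and rests on its hidden stop (about 11 N measured at the tab), the pin is fully down (about 9 mm lower), and the jars and spool stand where they were. One risk is that the pin bottomed at about 21 N, which breaks the 20 N limit if that force reached the lock plate; I could not tell whether it did.

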